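Run the clamp nut onto the hold-down stud

ROBOT

A 7-joint arm with a two-finger parallel gripper is mounted at the origin on the work surface. World frame = base frame: x ahead of the robot, y to its left, z up, the work surface at z = 0. Lengths are in m, angles in rad, forces in N, time in s.
With the tool pointing down it reaches from about 0.4 to 0.85 m from the base axis. Payload 6.9 kg.
Tool frame: the origin (TCP) lies at the very end of the fingers, on their centre line; the grasp point (between the pads) lies 19 mm behind it; x points along the fingers, y is the direction in which the jaws open and shut, and the axes are right-handed (so a half turn about x gives the same grasp; the last joint's range is limited). The gripper opens to 85 mm and grips with 20 to 120 N. Pads are 22 mm wide; open, the fingers measure 114 mm over their backs; the gripper's body (76 mm by 85 mm) begins 54 mm behind the grasp point. The pads swing forward as they close: fully open they stand 13 mm farther back than shut.
Start: joints at [-1.065, 0.507, -0.238, 1.5, 0.126, 1.149, -0.155], TCP at [0.243, 0.576, 0.231] pointing down, gripper open.
Joint ranges: [-3.08, 3.08], [-0.24, 2.05], [-1.43, 1.35], [0, 2.5], [-1.52, 4.66], [0.17, 1.96], [-2.89, 2.89]. Speed limits (rad/s): [2.39, 2.39, 3.14, 3.14, 3.14, 3.14, 3.14].

INTERFACE

Orientations are given as a rotation vector (axis times angle).
In Python, from rig import env gives the robot as it stands. The module is installed in compiled form; this text tells all that it offers.
- The arm moves only by the tool step_arm, never from a script. Its argument "plan" is a list that holds one entry, the list of rows, each a list of 7 numbers: the shift along the tool's x, y, z in cm, then the turn, a rotation vector about the tool's x, y, z in rad, then the finger opening in cm, from 0 to 8.54. In form: [[[tx, ty, tz, rx, ry, rz, grip], ...]]. A call has 1 to 20 rows; each row shifts and turns the pose as measured when the row begins, along the tool's axes as they then stand; what a row does not reach is not made up. A row lasts 1/8 s, in which the tool goes at most 62.5 mm and 10.7 degrees, less where a joint would pass 70% of its speed; a pose out of reach is approached as far as the arm can. A call with a gripper value outside its range is refused whole. The fingers move at their own pace and stop on an object; the grip force is fixed at half the most. Time passes only in rows, so rows that do not move let the fingers close. It gives the time, the measured TCP pose, the force and the opening at its end, in the units of the state.
- env.get_state(): the state, without advancing time (a new reading comes with each control period).
- env.camera(name): name is "side" or "top" or "wrist"; returns a dict with "pixels" (400x640x3 uint8, blue, green, red), "range_z" (400x640 float32, m along the optical axis (not along the pixel's ray), 0 where there is no reading), "fx", "fy", "cx", "cy" (pixels), "R" (3x3) and "t" (3): a world point X has camera coordinates R X + t; the wrist camera has in their place "tool_from_camera" (4x4, takes a point from camera to tool coordinates, whose origin is the TCP and whose axes are the tool frame's). Camera axes: x right, y down, z forward; pixel columns grow to the right and rows downward; lengths in m; the calibration is good to about 2 mm. A picture is of the moment at which its call begins: read the wrist's pose just before it.
- env.close_job(): hands the job in, once; it reports no verdict.
The state is a dict: "time": time; "joint_positions": joint angles; "dq": joint speeds; "joint_torque": joint torques, N m; "ee_pos": TCP position; "eef_rot": TCP orientation; "force": force on the tool from outside, world axes, zero at the start; "ft_torque": the same for the moment, N m; "width": opening from 0.0 (shut) to 1.0 (fully open).
Only numpy, scipy, OpenCV 4.12 (cv2) and the standard library are available. Lean on these libraries where they do the work, as an engineer would, in place of code of your own. Each camera call takes 0.05 s, during which the arm holds its last target.

TASK

Clamp the aluminium blank in the green fixture: set the large hexagon nut flat on the fixture's threaded stud, turn it backward (counter-clockwise from above) while pressing lightly until its thread start drops, then turn it forward (clockwise) to run it on until the sprung hold-down bar is pressed fully down, and let go of it. Feel for the thread, do not force it, and leave the other things on the bench alone.

Things in the scene. Friction and masses are not known exactly. Their poses are not given: they have to be found in the camera images.
- nut_mid (a point): Centre, half-way up, of the large loose steel hexagon nut lying flat on the bench: 50 mm across flats, 30 mm high, 0.2 to 0.35 kg. z up (keep it this way up); one pair of flats faces along x, the others every 60 degrees. The small nut and the round collar near it are not to be used.
- nut: The same nut; origin at the centre of its lower face, same axes. Bore 34 mm. Its thread is three round lugs, 4 mm thick, every 120 degrees (one at +x), that stand into the bore to 24 mm diameter, their undersides 8 mm above the lower face.
- fixture: Green fixture, fixed: base 150 (x) x 100 x 20 mm, an aluminium blank 6 mm thick across it, 130 mm wide in y, the hold-down bar and an upright threaded stud at its centre. Origin at the centre of its underside, on the bench. More than 40 N between nut and fixture before the bar starts to go down counts as forcing.
- stud_axis (a point): Point on the stud's axis level with the flat end face of its thread, 65 mm above the bench, z up. The thread is 31 mm across, right-handed, three-start, 30 mm lead (4.8 mm down per radian clockwise), 2 mm axial play. The stud does not turn. The angle of its thread starts differs each time and is not given by these axes. Friction holds the nut where it is left.
- nose_tip (a point): Tip of the stud's plain nose, 21 mm above the end face: 21 mm across, with a cone over its last 7 mm (12 mm across at the tip). The nut goes over it with 1.5 mm play all round, until its lugs rest on the end face; its centre is then 72 mm above the bench.
- end_face (a point): Same point as stud_axis. Each third of the end face, going counter-clockwise: a flat of 75 degrees, a slot of 32, a stop of 13, 3.5 mm higher. Lugs on flats cannot pass the stops clockwise; counter-clockwise they drop 7 to 10 mm into the slots (nut centre then 62 to 65 mm above the bench). Set down on stops they first drop 3.5 mm onto flats; set down over slots they drop at once.
- bar_top (a point): Centre of the top of the sprung steel hold-down bar (140 x 56 x 10 mm) that the stud passes through, 41.5 mm above the bench when up. x along the bar, z up. From the thread start the nut meets the bar after 1.4 to 1.7 rad clockwise and has it fully down after 2.4 to 3 rad.
- bar (a joint): How far the hold-down bar is pressed down (m): 0 up, 0.005 fully down on the blank (rigid stop). Its springs push up with about 4 N at first and 10 N when fully down.
- small_nut: Small steel hexagon nut, 34 mm across flats, 18 mm high, loose; leave alone. Origin under its centre.
- collar: Round steel collar, 52 mm across, 26 mm high, 30 mm bore, loose; leave alone. Origin under its centre.
- wrench: Wrench lying on the bench; leave alone.
- oilcan: Grey oil bottle, 56 mm across, 130 mm high, standing; leave alone. Origin under its centre.
- offcut: Aluminium offcut, 90 x 50 x 12 mm; leave alone. Origin under its centre.
- screwdriver: Screwdriver with a green handle lying on the bench; leave alone.
- hammer: Hammer lying on the bench; leave alone.
Mind the look-alikes: they are no part of the job. Leave any orange or yellow look-alike of the nut alone.

How it is judged:
On the way:
1. the nut has dropped onto the thread start of the stud, level, with the bar still up (horizontal distance between nut_mid and stud_axis below 0.004 m and angle between nut_mid's own z axis and vertical below 0.15 rad and z of nut_mid in the frame of stud_axis between -0.0085 and 0.002 m and value of joint bar below 0.001 m), for 0.1 s.
At the end, for the whole second after the job is handed in: The nut is on the thread of the stud (axes within 4 mm, level within 0.1 rad, its centre at least 11 mm below the end face of the thread), the hold-down bar is pressed down by more than 4 of its 5 mm and stays so (value of joint bar above 0.004 m and horizontal distance between nut_mid and stud_axis below 0.004 m and angle between nut_mid's own z axis and vertical below 0.1 rad and z of nut_mid in the frame of stud_axis below -0.011 m and velocity of joint bar below 0.002 m/s); the robot touches nothing.
It fails at once if the nut is forced on the stud: more than 40 N between the nut and the fixture before the bar starts to go down (contact force between nut and fixture above 40 N and value of joint bar below 0.001 m).
It fails at once if another thing on the bench is moved by more than 30 mm (distance of any of small_nut, collar, wrench, oilcan, offcut, screwdriver, hammer from where it was at the start of the episode above 0.03 m).
It also fails if it takes over 64 s, if anything falls off the work surface, if the arm or the gripper's body presses on something with over 40 N, if the wrist force passes 120 N, or if a joint passes its speed limit or range.

## Working session

There is one attempt and no reset: what is moved stays moved. The work goes in short steps, Python scripts to look and compute and a tool call to move; the robot and the scene stay as the last step left them, time stands still between calls to the robot, and variables do not carry over. Pictures are saved under pics/ and viewed, and the job is handed in when it is done.

Besides the shell and the picture viewer there is one more tool, called after "Emit:" in YAML: its name, and indented under it one key for each argument. step_arm: Moves the arm, as the interface text tells. Its arguments: {"type":"object","properties":{"plan":{"type":"array","items":{"type":"array","items":{"type":"array","items":{"type":"number"}}}}},"required":["plan"]}

```bash
mkdir -p pics
cat > h.py <<'E'
import numpy as np, cv2
from rig import env
from scipy.spatial.transform import Rotation as R
def snap(n,f):
    s=env.get_state(); c=env.camera(n); cv2.imwrite('pics/'+f,c['pixels']); np.savez('pics/'+f[:-4]+'.npz',ee=s['ee_pos'],rot=s['eef_rot'],**c); return c,s
def st():
    s=env.get_state(); print({k:np.round(v,4).tolist() for k,v in s.items()}); print(np.round(R.from_rotvec(s['eef_rot']).as_matrix(),3)); return s
E
python3 - <<'E'
from h import *
st()
for n in('side','top','wrist'):
    c,s=snap(n,n+'0.png'); print(n,c['fx'],c['cx'],c['cy'],{k:np.round(c[k],3).tolist() for k in c if k in('R','t','tool_from_camera')})
E
```

```text
{'time': 0.0, 'joint_positions': [-1.0655, 0.5083, -0.2375, 1.5011, 0.1257, 1.1489, -0.1548], 'dq': [-0.0005, -0.0002, 0.0014, 0.0, -0.0004, 0.0, 0.0004], 'joint_torque': [-0.0002, -62.0604, -2.1865, -24.9651, 0.0127, 0.0119, 0.0], 'ee_pos': [0.2432, 0.5752, 0.2305], 'eef_rot': [0.3123, 1.5483, -0.315], 'force': [0.7377, 0.0859, -0.2232], 'ft_torque': [0.0072, -0.0206, 0.0015], 'width': 1.002}
[[-0.001  0.389  0.921]
 [-0.002  0.921 -0.389]
 [-1.    -0.002  0.   ]]
side 373.5840199086316 317.2529969070566 202.46198916048382 {'R': [[0.904, -0.428, 0.013], [-0.262, -0.577, -0.774], [0.339, 0.696, -0.633]], 't': [-0.5, 0.182, 0.727]}
top 459.7144903123607 318.49326299492935 198.8527615982238 {'R': [[0.026, -0.999, 0.02], [-0.983, -0.029, -0.18], [0.181, -0.015, -0.983]], 't': [-0.038, 0.565, 1.045]}
wrist 350.8179753384708 315.38338992643685 199.0547082425433 {'tool_from_camera': [[0.001, -0.308, 0.951, -0.144], [1.0, -0.0, -0.002, -0.001], [0.001, 0.951, 0.308, -0.079], [0.0, 0.0, 0.0, 1.0]]}
```

View pics/top0.png

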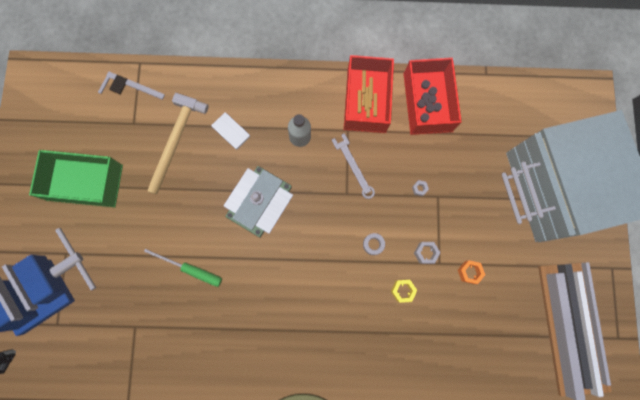

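View pics/side0.png

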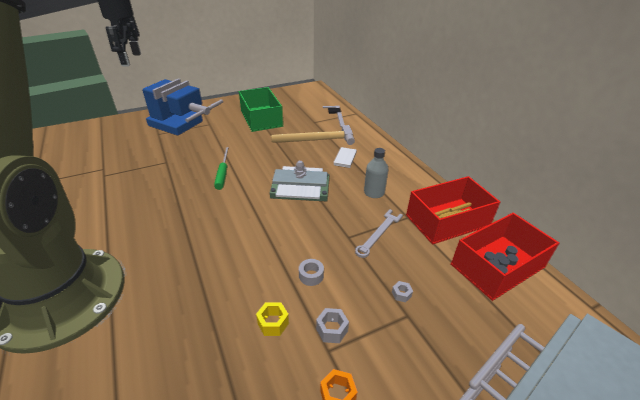

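View pics/wrist0.png

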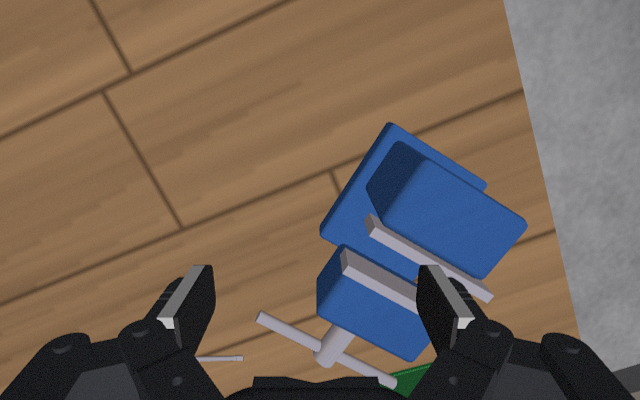

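The top view shows the nut at (428,252), the collar at (374,244), the small nut at (421,187) and the fixture stud at about (257,198). In the side view the nut is at (332,324) and the stud at about (300,170).

```bash
cat >> h.py <<'E'
def ray(c,u,v,z):
    Rm=np.array(c['R']);t=np.array(c['t'])
    o=-Rm.T@t; d=Rm.T@np.array([(u-c['cx'])/c['fx'],(v-c['cy'])/c['fy'],1])
    return o+d*(z-o[2])/d[2]
E
python3 - <<'E'
from h import *
c=dict(np.load('pics/top0.npz'))
s=dict(np.load('pics/side0.npz'))
for n,cc,(u,v),w in(('top',c,(428,252),20),('top',c,(374,244),18),('side',s,(332,324),26),('side',s,(311,272),20)):
    hsv=cv2.cvtColor(cc['pixels'],cv2.COLOR_BGR2HSV)
    m=((hsv[...,1]<75)).astype(np.uint8)
    b=np.zeros_like(m);b[v-w:v+w,u-w:u+w]=1; m*=b
    ct=max(cv2.findContours(m,0,2)[0],key=cv2.contourArea)
    M=cv2.moments(cv2.convexHull(ct)); p=(M['m10']/M['m00'],M['m01']/M['m00'])
    print(n,(u,v),p,cv2.contourArea(ct),'z.03',ray(cc,*p,.03),'z.015',ray(cc,*p,.015))
    # range top pts
    ys,xs=np.nonzero(m); z=cc['range_z'][ys,xs]
    k=z>0
    P=np.stack([(xs-cc['cx'])/cc['fx']*z,(ys-cc['cy'])/cc['fy']*z,z],1)[k]
    W=(P-cc['t'])@cc['R']
    t=W[W[:,2]>.022]; print(len(t),t.mean(0), (t.max(0)+t.min(0))/2,t.max(0)-t.min(0))
z=c['range_z']; 
for n,cc,(u0,u1,v0,v1) in(('top',c,(215,300,155,245)),('side',s,(260,340,155,205))):
    vs,us=np.mgrid[v0:v1,u0:u1]; z=cc['range_z'][vs,us]
    W=(np.stack([(us-cc['cx'])/cc['fx']*z,(vs-cc['cy'])/cc['fy']*z,z],-1).reshape(-1,3)-cc['t'])@cc['R']
    for lo,hi in((.008,.025),(.022,.03),(.037,.048),(.055,.1),(.076,.1)):
        t=W[(W[:,2]>lo)&(W[:,2]<hi)]
        if len(t): print(n,lo,hi,len(t),t.mean(0),t.min(0),t.max(0), cv2.minAreaRect(t[:,:2].astype(np.float32)))
i=np.hstack([cv2.resize(c['pixels'][150:250,210:310],(400,400),interpolation=2),cv2.resize(c['pixels'][212:292,352:432+10][:, :],(400,400*80//90),interpolation=2) if 0 else cv2.resize(c['pixels'][170:290,350:470],(400,400),interpolation=2)])
cv2.imwrite('pics/z1.png',i)
i=np.hstack([cv2.resize(s['pixels'][145:215,255:345],(450,350),interpolation=2),cv2.resize(s['pixels'][290:360,290:360],(350,350),interpolation=2)])
cv2.imwrite('pics/z2.png',i)
E
```

```text
top (428, 252) (426.9244734931009, 252.1917211328976) 447.0 z.03 [ 0.44811772 -0.28505802  0.03      ] z.015 [ 0.44920708 -0.28887394  0.015     ]
237 [ 0.44819916 -0.28715309  0.02937789] [ 0.4487696  -0.28661097  0.02849181] [0.04858845 0.05528777 0.01295941]
top (374, 244) (373.765062852189, 243.65973125270912) 376.5 z.03 [ 0.46497131 -0.15740274  0.03      ] z.015 [ 0.46629045 -0.15947826  0.015     ]
239 [ 0.46666828 -0.15859845  0.02614984] [ 0.46618125 -0.15768748  0.0272139 ] [0.05082984 0.05054512 0.01028798]
side (332, 324) (331.87753582728453, 324.97003536199514) 876.0 z.03 [ 0.44128629 -0.2961043   0.03      ] z.015 [ 0.4461598  -0.28780908  0.015     ]
471 [ 0.44511902 -0.29017447  0.02929392] [ 0.44603394 -0.2891205   0.02785413] [0.05042305 0.05740429 0.01139809]
side (311, 272) (310.7485748574857, 271.71287128712873) 543.0 z.03 [ 0.45754014 -0.17196644  0.03      ] z.015 [ 0.46283587 -0.16044656  0.015     ]
298 [ 0.46253733 -0.16192995  0.02607097] [ 0.46303045 -0.15938926  0.02584773] [0.05071424 0.05245233 0.00737397]
top 0.008 0.025 715 [0.55800539 0.1251696  0.02
[... 1572 characters left out ...]
28)
side 0.037 0.048 657 [0.55964681 0.11889735 0.04196395] [0.48802567 0.06642621 0.03703224] [0.63431511 0.17980974 0.04779887] ((0.561215877532959, 0.12236807495355606), (0.060867343097925186, 0.13995851576328278), 60.8643913269043)
side 0.055 0.1 130 [0.55915225 0.1176566  0.07099129] [0.54693819 0.10764832 0.05500591] [0.57702399 0.13389723 0.08851838] ((0.5614757537841797, 0.12017547339200974), (0.025601346045732498, 0.029955489560961723), 84.47103118896484)
side 0.076 0.1 45 [0.5597187  0.11988391 0.08235243] [0.55128811 0.11290519 0.07630298] [0.56944192 0.12950637 0.08851838] ((0.5602219700813293, 0.12108221650123596), (0.015109910629689693, 0.018391352146863937), 80.45674133300781)
```

View pics/z1.png

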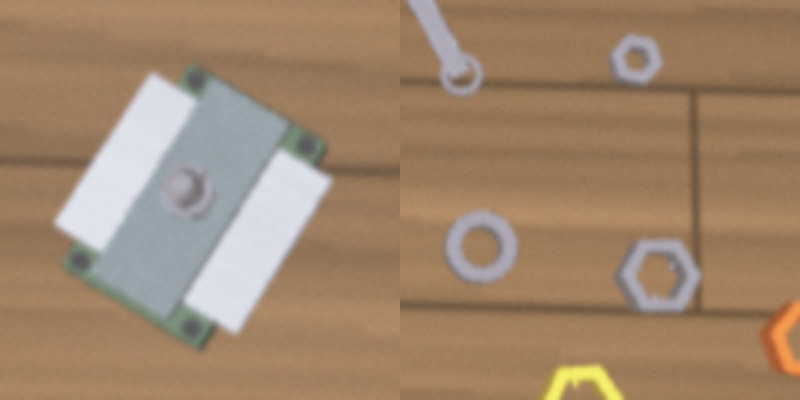

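View pics/z2.png

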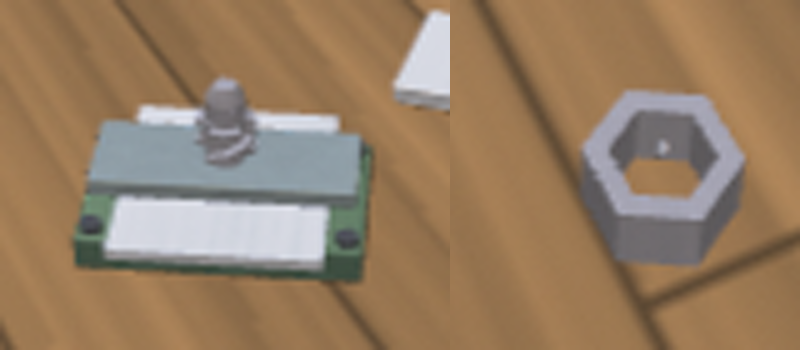

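Emit:
step_arm:
  plan:
    - [[0.3,-2.9,4.7,0,0,0,8.5],[0.3,-2.9,4.7,0,0,0,8.5],[0.3,-2.9,4.7,0,0,0,8.5],[0.3,-2.9,4.7,0,0,0,8.5],[0.3,-2.9,4.7,0,0,0,8.5],[0.3,-2.9,4.7,0,0,0,8.5],[0.3,-2.9,4.7,0,0,0,8.5],[0.3,-2.9,4.7,0,0,0,8.5],[0.3,-2.9,4.7,0,0,0,8.5],[0.3,-2.9,4.7,0,0,0,8.5],[0,0,0,0,0,0,8.5]]

```text
time: 1.52
ee_pos: [0.5721, 0.1112, 0.1959]
eef_rot: [0.309, 1.552, -0.315]
force: [-0.8, 0.7, 0.3]
width: 0.998
```

```bash
cat >> h.py <<'E'
def yaw(s): 
    m=R.from_rotvec(s['eef_rot']).as_matrix(); return np.arctan2(m[1,1],m[0,1])
def to(s,x,y,z=None):
    m=R.from_rotvec(s['eef_rot']).as_matrix(); p=np.array(s['ee_pos'])
    d=np.array([x,y,p[2] if z is None else z])-p
    print('tool cm',np.round(m.T@d*100,2))
E
python3 - <<'E'
from h import *
s=st(); print(yaw(s)); snap('wrist','w1.png'); to(s,.562,.123,.2)
E
```

```text
{'time': 1.525, 'joint_positions': [-0.1422, 0.4707, -0.1428, 1.6649, 0.0783, 1.0162, 0.8623], 'dq': [-0.0367, -0.0145, -0.0743, 0.0246, -0.0309, 0.0034, -0.016], 'joint_torque': [1.713, -57.5979, 0.2975, -24.0671, 0.342, -0.0723, 0.5536], 'ee_pos': [0.5721, 0.1112, 0.1959], 'eef_rot': [0.3087, 1.5516, -0.3149], 'force': [-0.8486, 0.7311, 0.3294], 'ft_torque': [0.0271, 0.0109, 0.0418], 'width': 0.9979}
[[-0.004  0.387  0.922]
 [-0.003  0.922 -0.387]
 [-1.    -0.004 -0.003]]
1.1735219161647863
tool cm [-0.41  0.7  -1.39]
```

View pics/w1.png

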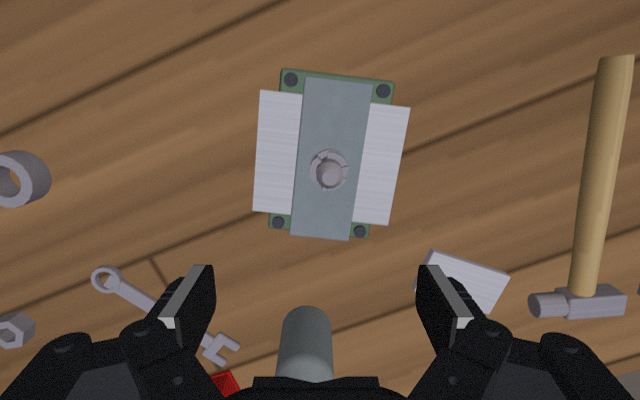

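The wrist view shows the fixture upright with the stud at (329,168). There are notches on the end face.

```bash
cat >> h.py <<'E'
def wpts(c,u0,u1,v0,v1):
    vs,us=np.mgrid[v0:v1,u0:u1]; z=c['range_z'][vs,us]
    P=np.stack([(us-c['cx'])/c['fx']*z,(vs-c['cy'])/c['fy']*z,z],-1)
    T=c['tool_from_camera']; P=P@T[:3,:3].T+T[:3,3]
    m=R.from_rotvec(c['rot']).as_matrix()
    return P@m.T+c['ee'],z
def wray(c,u,v,z):
    T=c['tool_from_camera'];m=R.from_rotvec(c['rot']).as_matrix()
    d=m@T[:3,:3]@np.array([(u-c['cx'])/c['fx'],(v-c['cy'])/c['fy'],1]); o=m@T[:3,3]+c['ee']
    return o+d*(z-o[2])/d[2]
E
python3 - <<'E'
from h import *
c=dict(np.load('pics/w1.npz'))
W,z=wpts(c,290,370,130,210); W=W[z>0].reshape(-1,3)
for lo,hi in((.037,.048),(.055,.06),(.062,.075),(.076,.083),(.0835,.1)):
    t=W[(W[:,2]>lo)&(W[:,2]<hi)&(np.hypot(W[:,0]-.562,W[:,1]-.123)<.03)]
    if len(t): print(lo,len(t),t.mean(0),t.min(0),t.max(0),cv2.minEnclosingCircle(t[:,:2].astype(np.float32)))
cv2.imwrite('pics/z3.png',cv2.resize(c['pixels'][140:200,299:359],(600,600),interpolation=2))
E
```

```text
0.037 2383 [0.55882028 0.12424347 0.04293559] [0.53210934 0.09337194 0.03847973] [0.59172307 0.15279836 0.04516348] ((0.5619857311248779, 0.12301743775606155), 0.030057666823267937)
0.055 108 [0.55640438 0.12624199 0.05761068] [0.54772516 0.10990108 0.05504145] [0.57530084 0.13943434 0.05996777] ((0.5631217360496521, 0.12396645545959473), 0.015621272847056389)
0.062 477 [0.55898495 0.12493708 0.06721484] [0.5482833  0.10834698 0.06200058] [0.57913174 0.13932848 0.07491947] ((0.5633322596549988, 0.12377896904945374), 0.01590755395591259)
0.076 190 [0.56014234 0.12462218 0.08088861] [0.55254854 0.11346864 0.07601019] [0.57350834 0.13418187 0.08299855] ((0.5631030797958374, 0.12390458583831787), 0.01062778290361166)
0.0835 369 [0.56244039 0.12418916 0.08656358] [0.55343023 0.11564855 0.08350682] [0.57128722 0.13211223 0.08923202] ((0.5630203485488892, 0.12408801168203354), 0.008763536810874939)
```

View pics/z3.png

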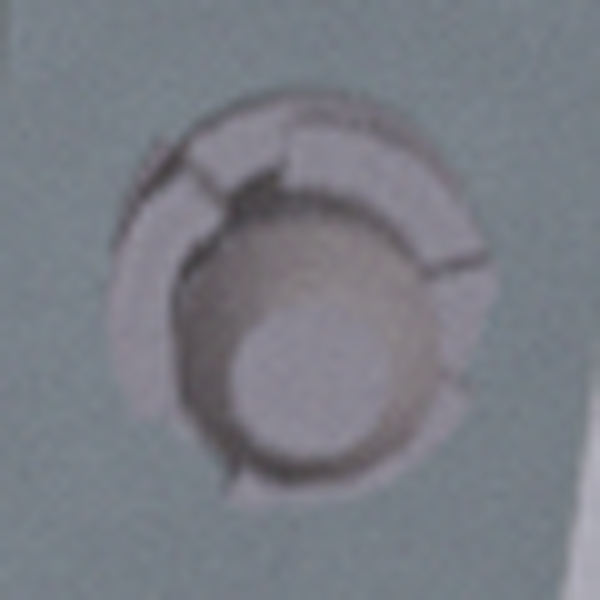

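Run:
```python
from h import *
c=dict(np.load('pics/w1.npz'))
W,z=wpts(c,290,370,130,210); W=W.reshape(-1,3)
dx=W[:,0]-.5631;dy=W[:,1]-.124; r=np.hypot(dx,dy);a=np.degrees(np.arctan2(dy,dx))%360
for lo in range(0,360,6):
    k=(a>=lo)&(a<lo+6)&(r>.0115)&(r<.0148)
    print(lo,k.sum(),np.round(W[k,2].mean()*1000,1) if k.any() else '',end=' | ')
print()
for p in((150,415),(235,490),(200,170),(285,150),(450,265),(465,385)):
    w=wray(c,299+p[0]/10,140+p[1]/10,.066); d=w[:2]-[.5631,.124]; print(p,np.hypot(*d),np.degrees(np.arctan2(d[1],d[0]))%360)
```

```text
0 1 67.3 | 6 2 66.3 | 12 1 67.0 | 18 3 66.8 | 24 4 66.0 | 30 3 66.1 | 36 5 62.4 | 42 5 60.8 | 48 4 57.3 | 54 5 57.8 | 60 0  | 66 0  | 72 7 69.6 | 78 6 69.9 | 84 13 68.1 | 90 6 66.8 | 96 6 66.5 | 102 6 66.4 | 108 10 67.0 | 114 6 66.0 | 120 8 66.4 | 126 7 64.6 | 132 11 61.1 | 138 8 64.7 | 144 10 61.6 | 150 8 63.4 | 156 8 59.1 | 162 10 57.1 | 168 11 51.6 | 174 7 55.5 | 180 11 53.9 | 186 11 56.0 | 192 17 60.8 | 198 12 65.7 | 204 4 69.1 | 210 7 66.4 | 216 6 66.7 | 222 7 66.3 | 228 8 66.3 | 234 10 66.6 | 240 6 66.9 | 246 7 66.5 | 252 7 66.7 | 258 7 66.4 | 264 6 65.7 | 270 7 66.2 | 276 6 66.2 | 282 1 65.7 | 288 0  | 294 1 57.1 | 300 1 59.4 | 306 0  | 312 2 69.7 | 318 3 70.0 | 324 2 69.4 | 330 0  | 336 0  | 342 2 66.4 | 348 0  | 354 1 66.5 | 
(150, 415) 0.014072324443310842 282.80664876896464
(235, 490) 0.01518230020501987 319.81128890698596
(200, 170) 0.01398548672937777 189.4465089420162
(285, 150) 0.013452070543469617 160.44866472595172
(450, 265) 0.013162029737744696 85.77695417050377
(465, 385) 0.015034140908682362 45.08164158028897
```

Emit:
step_arm:
  plan:
    - [[0,-5.1,0.5,0,0,0,8.5],[0.6,-5.1,0.5,0,0,0,8.5],[0.6,-5.1,0.5,0,0,0,8.5],[0.6,-5.1,0.5,0,0,0,8.5],[0.6,-5.1,0.5,0,0,0,8.5],[0.6,-5.1,0.5,0,0,0,8.5],[0.6,-5.1,0.5,0,0,0,8.5],[0.6,-5.1,0.5,0,0,0,8.5],[0,0,0,0,0,0,8.5],[0,0,0,0,0,0,8.5]]

```text
time: 2.82
ee_pos: [0.4525, -0.2708, 0.1522]
eef_rot: [0.295, 1.556, -0.283]
force: [0.1, 1.0, -0.2]
width: 0.995
```

Run:
```python
from h import *
s=st(); print(yaw(s)); snap('wrist','w2.png'); to(s,.447,-.288,.14)
```

```text
{'time': 2.825, 'joint_positions': [0.5647, 0.4391, -0.0983, 1.8646, 0.0478, 0.8468, 1.6468], 'dq': [0.0106, 0.0028, 0.0161, 0.0023, 0.0059, -0.0019, 0.0034], 'joint_torque': [1.3565, -52.8716, 0.5352, -20.5534, 0.0945, 0.0309, 0.0472], 'ee_pos': [0.4525, -0.2708, 0.1522], 'eef_rot': [0.2947, 1.556, -0.2828], 'force': [0.1307, 1.0436, -0.1752], 'ft_torque': [0.0611, 0.001, -0.0186], 'width': 0.9952}
[[-0.003  0.36   0.933]
 [ 0.008  0.933 -0.36 ]
 [-1.     0.007 -0.006]]
1.2029857480532882
tool cm [ 1.21 -1.81  0.11]
```

View pics/w2.png

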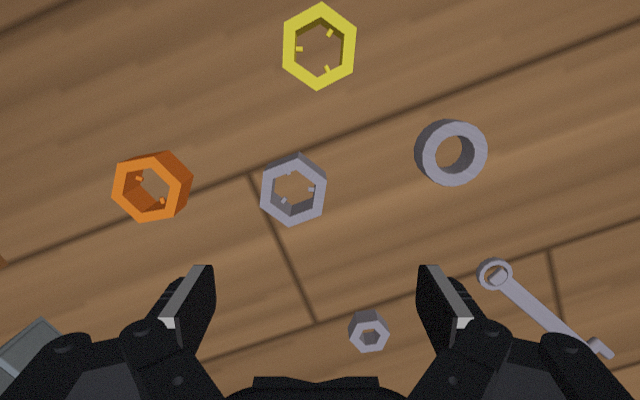

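The wrist view shows the grey nut at (293,190). Its lugs are at about (311,190) and (284,202), with a third near the far wall.

Run:
```python
from h import *
c=dict(np.load('pics/w2.npz'))
W,z=wpts(c,245,345,145,240); W=W.reshape(-1,3)
k=(W[:,2]>.027)&(W[:,2]<.035)&(np.hypot(W[:,0]-.447,W[:,1]+.288)<.04)
t=W[k]; h=cv2.convexHull(t[:,:2].astype(np.float32)); M=cv2.moments(h); cen=np.array([M['m10'],M['m01']])/M['m00']
print(len(t),t.mean(0),cen,cv2.minEnclosingCircle(h))
# orientation from 2d mask top face colour
im=c['pixels'][145:240,245:345]
g=cv2.cvtColor(im,cv2.COLOR_BGR2HSV); m=((g[...,1]<70)&(g[...,2]>100)).astype(np.uint8)
m2=k.reshape(95,100).astype(np.uint8)
cv2.imwrite('pics/z4.png',cv2.resize(np.hstack([im,cv2.cvtColor(m2*255,cv2.COLOR_GRAY2BGR)]),None,fx=4,fy=4,interpolation=2))
# widths by angle: support function
best=[]
for a in range(0,60):
    w=0
    e=[]
    for b in (0,60,120):
        u=np.array([np.cos(np.radians(a+b)),np.sin(np.radians(a+b))]); p=h[:,0]@u; e.append((p.max()-p.min())*1000)
    best.append((sum(e)/3,a,np.round(e,1)))
print(sorted(best,key=lambda x:x[0])[:4])
for p in((290,167),(311,189.5),(284,201.5)):
    w=wray(c,*p,.01); d=w[:2]-cen; print(p,np.hypot(*d),np.degrees(np.arctan2(d[1],d[0]))%360)
```

```text
1952 [ 0.44683114 -0.28860747  0.03127355] [ 0.44776001 -0.28891355] ((0.4478000998497009, -0.2887642979621887), 0.028853051364421844)
[(np.float64(50.50976746084633), 0, array([50.7, 50.2, 50.6])), (np.float64(50.57306742965255), 1, array([51. , 50.1, 50.6])), (np.float64(50.79551729528913), 59, array([50.5, 50.9, 51. ])), (np.float64(50.90321297762512), 2, array([51.3, 50.5, 51. ]))]
(290, 167) 0.017171556885547782 168.99870676685157
(311, 189.5) 0.014640245993354548 58.56037920512208
(284, 201.5) 0.01597482021318832 305.3133588015987
```

View pics/z4.png

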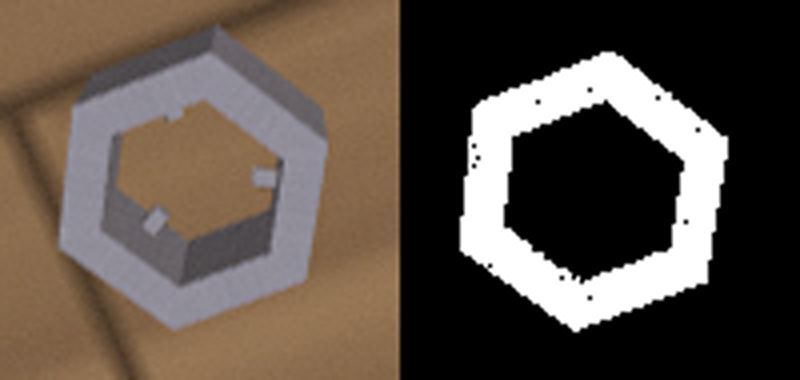

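Emit:
step_arm:
  plan:
    - [[2,-1.85,0.2,0.147,-0.006,-0.007,8.5],[3,0,0,0,0,0,8.5],[0,0,0,0,0,0,8.5]]

```text
time: 3.25
ee_pos: [0.4508, -0.2838, 0.1024]
eef_rot: [0.4, 1.531, -0.4]
force: [0.4, -0.7, -0.4]
width: 0.996
```

Run:
```python
from h import *
s=st(); print(np.degrees(yaw(s))); to(s,.4475,-.2887,.003); snap('wrist','w3.png')
c=dict(np.load('pics/w3.npz'))
W,z=wpts(c,200,440,100,399); W=W.reshape(-1,3)
k=(W[:,2]>.027)&(W[:,2]<.035)&(np.hypot(W[:,0]-.447,W[:,1]+.288)<.034)
t=W[k]; h=cv2.convexHull(t[:,:2].astype(np.float32)); M=cv2.moments(h); cen=np.array([M['m10'],M['m01']])/M['m00']
print(len(t),t.mean(0),cen,cv2.minEnclosingCircle(h))
```

```text
{'time': 3.25, 'joint_positions': [0.5514, 0.5059, -0.0518, 1.9174, 0.0371, 0.717, 1.5387], 'dq': [-0.0077, -0.0402, 0.0044, -0.0402, 0.0006, 0.018, -0.0144], 'joint_torque': [0.4612, -53.8248, 0.6139, -17.7076, 0.0544, -0.5759, -0.0362], 'ee_pos': [0.4508, -0.2838, 0.1024], 'eef_rot': [0.4, 1.5312, -0.3998], 'force': [0.3752, -0.6956, -0.4086], 'ft_torque': [0.0462, -0.0098, -0.0423], 'width': 0.9959}
[[ 0.002  0.488  0.873]
 [-0.     0.873 -0.488]
 [-1.     0.001  0.002]]
60.76088201699594
tool cm [ 9.94 -0.6  -0.07]
2865 [ 0.44671366 -0.28837898  0.03121538] [ 0.44770916 -0.28897051] ((0.44747525453567505, -0.2889877259731293), 0.028868531808257103)
```

View pics/w3.png

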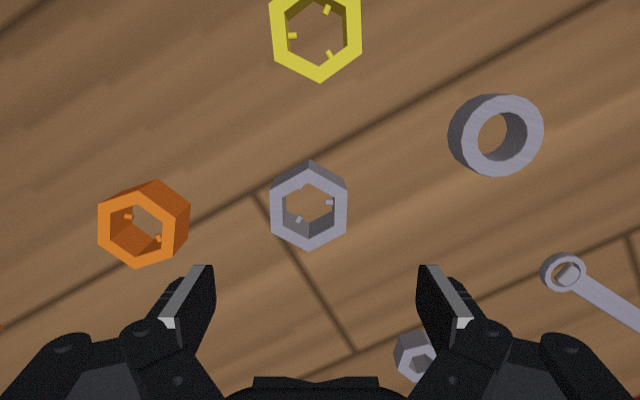

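The nut at (309,207) is aligned with the jaws, and its centre agrees with the first measurement. Descending.

Emit:
step_arm:
  plan:
    - [[3,-0.6,-0.1,0,0,0,8.5],[3,0,0,0,0,0,8.5],[2.5,0,0,0,0,0,8.5],[0,0,0,0,0,0,8.5]]

```text
time: 3.8
ee_pos: [0.4543, -0.288, 0.0229]
eef_rot: [0.393, 1.52, -0.395]
force: [0.6, -0.0, -0.8]
width: 0.995
```

Run:
```python
from h import *
s=st(); print(np.degrees(yaw(s))); to(s,.4476,-.2888,.003)
```

```text
{'time': 3.8, 'joint_positions': [0.5515, 0.6272, -0.0463, 1.9842, 0.0508, 0.5168, 1.5372], 'dq': [-0.0059, -0.0445, -0.0047, -0.0292, -0.0028, 0.0215, -0.0013], 'joint_torque': [0.1038, -57.1981, 0.5642, -13.6365, 0.0425, -0.5427, -0.0296], 'ee_pos': [0.4543, -0.288, 0.0229], 'eef_rot': [0.3926, 1.5199, -0.3954], 'force': [0.5756, -0.0313, -0.786], 'ft_torque': [0.0009, 0.0255, 0.0039], 'width': 0.9946}
[[ 0.014  0.483  0.876]
 [-0.005  0.876 -0.483]
 [-1.     0.002  0.015]]
61.1420423471457
tool cm [ 1.98 -0.4  -0.58]
```

Emit:
step_arm:
  plan:
    - [[1.3,-0.4,-0.6,0.01,0.015,-0.002,8.5],[0.6,0,0,0,0,0,8.5],[0,0,0,0,0,0,8.5]]

```text
time: 4.18
ee_pos: [0.4491, -0.2892, 0.0059]
eef_rot: [0.402, 1.53, -0.403]
force: [-0.1, -1.0, -0.4]
width: 0.994
```

Run:
```python
from h import *
s=st(); print(np.degrees(yaw(s))); to(s,.4476,-.2888,.003)
```

```text
{'time': 4.175, 'joint_positions': [0.5527, 0.6554, -0.0401, 1.9946, 0.052, 0.4892, 1.5324], 'dq': [0.0008, -0.0101, 0.003, -0.0024, 0.0009, 0.009, -0.0006], 'joint_torque': [-0.0061, -59.4037, 0.6441, -12.9647, 0.0124, -0.109, -0.0061], 'ee_pos': [0.4491, -0.2892, 0.0059], 'eef_rot': [0.4015, 1.5299, -0.4029], 'force': [-0.0793, -0.9714, -0.351], 'ft_torque': [-0.0108, -0.0287, 0.05], 'width': 0.9941}
[[ 0.003  0.491  0.871]
 [-0.002  0.871 -0.491]
 [-1.    -0.     0.003]]
60.58692632143111
tool cm [ 0.29 -0.03 -0.15]
```

Emit:
step_arm:
  plan:
    - [[0.3,0,-0.15,0,0,0,8.5],[0,0,0,0,0,0,3],[0,0,0,0,0,0,3],[0,0,0,0,0,0,3],[0,0,0,0,0,0,3],[0,0,0,0,0,0,3]]

```text
time: 4.92
ee_pos: [0.4481, -0.2888, 0.0038]
eef_rot: [0.401, 1.528, -0.403]
force: [-0.1, -0.3, 1.3]
width: 0.575
```

Run:
```python
from h import *
s=st(); print(np.degrees(yaw(s)))
```

```text
{'time': 4.925, 'joint_positions': [0.5525, 0.6574, -0.0397, 2.0002, 0.0524, 0.4801, 1.532], 'dq': [-0.0003, 0.0001, -0.0004, 0.0005, -0.0005, -0.0009, 0.0002], 'joint_torque': [0.0168, -59.4104, 0.6527, -12.9247, 0.0077, -0.1351, -0.0067], 'ee_pos': [0.4481, -0.2888, 0.0038], 'eef_rot': [0.4013, 1.5283, -0.4032], 'force': [-0.1177, -0.2939, 1.2832], 'ft_torque': [-0.0004, 0.0254, 0.0707], 'width': 0.5752}
[[ 0.004  0.491  0.871]
 [-0.002  0.871 -0.491]
 [-1.    -0.     0.005]]
60.5774616999524
```

Emit:
step_arm:
  plan:
    - [[-3,0,0,0,0,0,3],[-4,0,0,0.17,0,0,3],[-4,0,0,0.17,0,0,3],[-3.5,0,0,0.17,0,0,3],[0,0,0,0.17,0,0,3],[0,0,0,0,0,0,3]]

```text
time: 5.68
ee_pos: [0.4461, -0.2874, 0.1511]
eef_rot: [0.943, 1.358, -0.94]
force: [0.3, -0.1, -2.3]
width: 0.573
```

Run:
```python
from h import *
s=st(); print(np.degrees(yaw(s))); to(s,.563,.124,.15); snap('wrist','w4.png'); snap('side','s4.png')
```

```text
{'time': 5.675, 'joint_positions': [0.4079, 0.4477, 0.1739, 1.8661, -0.1031, 0.8368, 0.9922], 'dq': [0.0065, -0.0152, -0.0096, -0.0144, 0.0058, 0.0063, 0.0362], 'joint_torque': [-0.1143, -54.8237, 3.3683, -21.4056, -0.1827, 0.0116, -1.1301], 'ee_pos': [0.4461, -0.2874, 0.1511], 'eef_rot': [0.943, 1.358, -0.9404], 'force': [0.3012, -0.1237, -2.337], 'ft_torque': [0.0052, 0.0452, -0.021], 'width': 0.5729}
[[ 0.     0.937  0.35 ]
 [ 0.002  0.35  -0.937]
 [-1.     0.001 -0.001]]
20.507553669815927
tool cm [  0.18  25.37 -34.43]
```

View pics/w4.png

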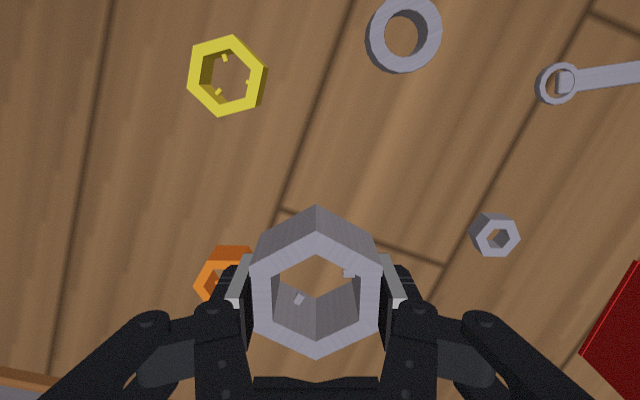

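View pics/s4.png

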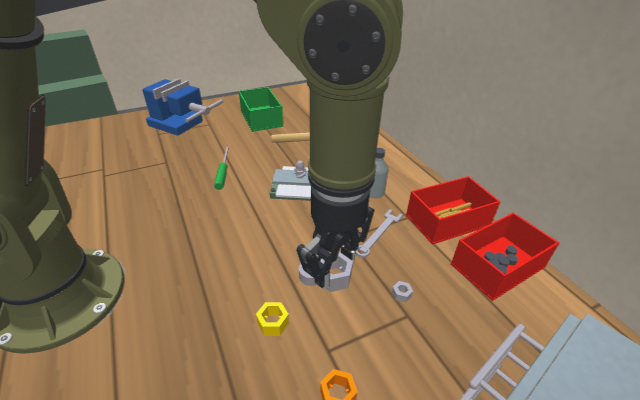

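The nut is held square, and a lug points toward tool +y at (350,272). Moving over to the stud.

Emit:
step_arm:
  plan:
    - [[0,3.1,-4.2,0,0,0,3],[0,3.1,-4.2,0,0,0,3],[0,3.1,-4.2,0,0,0,3],[0,3.1,-4.2,0,0,0,3],[0,3.1,-4.2,0,0,0,3],[0,3.1,-4.2,0,0,0,3],[0,3.1,-4.2,0,0,0,3],[0,3.1,-4.2,0,0,0,3],[0,0,0,0,0,0,3],[0,0,0,0,0,0,3]]

```text
time: 7.02
ee_pos: [0.5559, 0.1259, 0.1426]
eef_rot: [0.913, 1.379, -0.924]
force: [-0.1, -0.4, -2.0]
width: 0.57
```

Run:
```python
from h import *
s=st(); print(np.degrees(yaw(s))); to(s,.563,.124,.11); snap('wrist','w5.png')
c=dict(np.load('pics/w5.npz')); W,z=wpts(c,220,420,180,399)
m=R.from_rotvec(c['rot']).as_matrix(); P=((W-c['ee'])@m).reshape(-1,3)
k=(P[:,0]<-.022)&(P[:,0]>-.031)&(np.hypot(P[:,1],P[:,2])<.034)&(z.ravel()>0)
print(k.sum(),P[k].mean(0)); h=cv2.convexHull(P[k][:,1:].astype(np.float32));M=cv2.moments(h);print('nut in tool yz',M['m10']/M['m00'],M['m01']/M['m00'],cv2.minEnclosingCircle(h))
```

```text
{'time': 7.025, 'joint_positions': [-0.3503, 0.514, 0.1333, 1.7644, -0.0887, 0.8805, 0.2131], 'dq': [-0.0195, 0.0149, -0.0303, -0.0114, -0.0109, -0.004, 0.012], 'joint_torque': [-1.5274, -59.2262, 1.9323, -21.9692, -0.1457, 0.0363, -0.0535], 'ee_pos': [0.5559, 0.1259, 0.1426], 'eef_rot': [0.9135, 1.379, -0.924], 'force': [-0.0573, -0.3869, -1.9989], 'ft_torque': [-0.0414, -0.044, -0.0042], 'width': 0.5698}
[[-0.012  0.925  0.38 ]
 [ 0.     0.38  -0.925]
 [-1.    -0.011 -0.005]]
22.33632724096711
tool cm [3.25 0.62 0.46]
9007 [-0.02713835 -0.00034209 -0.00189982]
nut in tool yz -0.0002788436872209698 0.00026108583189848986 ((7.366759859905869e-07, -0.003960989881306887), 0.03370092436671257)
```

View pics/w5.png

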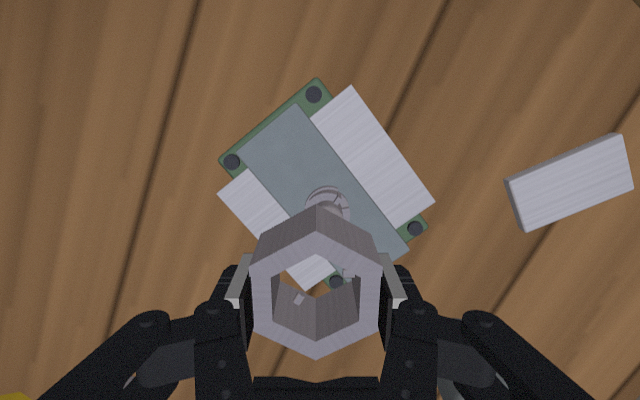

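Emit:
step_arm:
  plan:
    - [[2,0.6,0.45,0,-0.005,0.011,3],[1.5,0,0,0,0,0,3],[0,0,0,0,0,0,3]]

```text
time: 7.45
ee_pos: [0.5625, 0.1207, 0.1064]
eef_rot: [0.919, 1.368, -0.92]
force: [0.3, 0.8, -1.9]
width: 0.576
```

Run:
```python
from h import *
s=st(); print(np.degrees(yaw(s))); to(s,.563,.124,.095); snap('wrist','w6.png');snap('side','s6.png');snap('top','t6.png')
a=cv2.imread('pics/s6.png')[120:220,240:360];b=cv2.imread('pics/t6.png')[140:240,200:320]
cv2.imwrite('pics/z6.png',np.hstack([cv2.resize(x,(400,333),interpolation=2) for x in(a,b)]))
```

```text
{'time': 7.45, 'joint_positions': [-0.3364, 0.5592, 0.1277, 1.8006, -0.0951, 0.7885, 0.2263], 'dq': [0.0098, -0.0139, 0.0078, -0.0124, 0.0024, 0.0054, 0.0043], 'joint_torque': [-0.0104, -60.2167, 2.941, -19.8737, -0.0042, -0.2906, 0.0263], 'ee_pos': [0.5625, 0.1207, 0.1064], 'eef_rot': [0.919, 1.3682, -0.9201], 'force': [0.2683, 0.8091, -1.8569], 'ft_torque': [-0.0127, 0.0002, -0.0022], 'width': 0.5757}
[[-0.001  0.926  0.378]
 [-0.     0.378 -0.926]
 [-1.    -0.001  0.   ]]
22.178927232364074
tool cm [ 1.14  0.17 -0.28]
```

View pics/w6.png

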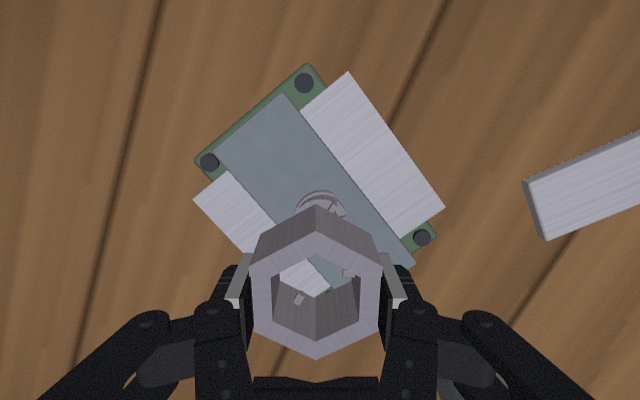

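View pics/z6.png

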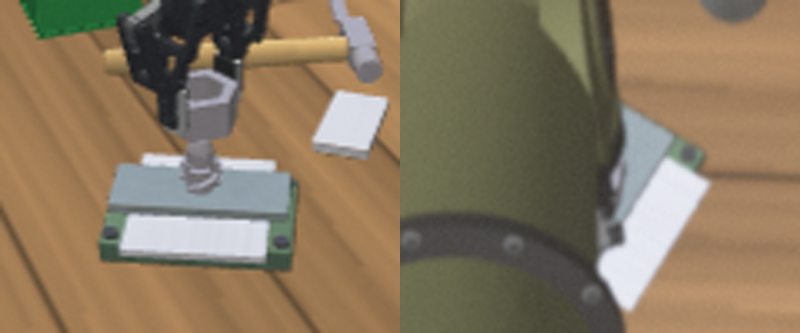

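Run:
```python
from h import *
from scipy.optimize import least_squares
c=dict(np.load('pics/w6.npz')); W,z=wpts(c,0,640,0,400)
m=R.from_rotvec(c['rot']).as_matrix(); P=((W-c['ee'])@m)
hsv=cv2.cvtColor(c['pixels'],cv2.COLOR_BGR2HSV)
k=(P[...,0]<-.022)&(P[...,0]>-.031)&(np.hypot(P[...,1],P[...,2])<.033)&(hsv[...,2]>110)
k&=np.pad(np.ones((180,156),bool),((200,20),(240,244)))
m8=cv2.morphologyEx(k.astype(np.uint8),cv2.MORPH_OPEN,np.ones((3,3)))
cv2.imwrite('pics/z7.png',m8*255)
q=P[m8>0]; print(len(q),q.mean(0),q[:,1].min(),q[:,1].max(),q[:,2].min(),q[:,2].max())
# fixture: bar rectangle by height
w=W.reshape(-1,3)
for name,pts in (('w6',w),):
    b=pts[(pts[:,2]>.039)&(pts[:,2]<.0455)&(np.hypot(pts[:,0]-.563,pts[:,1]-.124)<.09)]
    print(len(b),cv2.minAreaRect(b[:,:2].astype(np.float32)))
    e=pts[(pts[:,2]>.060)&(pts[:,2]<.0715)&(np.hypot(pts[:,0]-.563,pts[:,1]-.124)<.022)]
    print(len(e),e.min(0),e.max(0)); 
    d=e[:,:2]-[.563,.124]; a=np.degrees(np.arctan2(d[:,1],d[:,0])).astype(int)//10; o=np.array([e[a==i][np.argmax(np.hypot(*d[a==i].T))] for i in set(a)])
    print(np.round(o*1000,1).tolist())
    f=least_squares(lambda x:np.hypot(o[:,0]-x[0],o[:,1]-x[1])-.0155,[.563,.124],loss='soft_l1',f_scale=.0005); print(f.x)
c1=dict(np.load('pics/w1.npz')); W,z=wpts(c1,200,440,50,260); b=W.reshape(-1,3); b=b[(b[:,2]>.039)&(b[:,2]<.0455)&(np.hypot(b[:,0]-.563,b[:,1]-.124)<.09)]; print('w1',cv2.minAreaRect(b[:,:2].astype(np.float32)))
```

```text
6782 [-0.02766095 -0.00037135 -0.00149354] -0.025561337876884974 0.024469470384069637 -0.028454617625541283 0.02956605717942954
12224 ((0.5630247592926025, 0.12376756221055984), (0.05644906312227249, 0.1398463100194931), 60.51739501953125)
407 [0.5484351  0.12774162 0.06037287] [0.57564381 0.13968407 0.07103125]
[[575.5, 133.1, 65.0], [574.8, 134.2, 66.9], [568.8, 132.9, 64.9], [567.9, 133.6, 65.8], [566.9, 139.2, 61.4], [565.6, 139.7, 71.0], [561.7, 139.7, 63.2], [559.5, 139.3, 64.7], [555.8, 137.9, 63.1], [553.4, 136.4, 63.7], [552.1, 135.0, 61.2], [550.2, 132.6, 65.5], [548.4, 129.3, 65.5], [548.8, 128.6, 66.5]]
[0.56295682 0.12402397]
w1 ((0.563159167766571, 0.12400759756565094), (0.056196972727775574, 0.13978111743927002), 60.460384368896484)
```

View pics/z7.png

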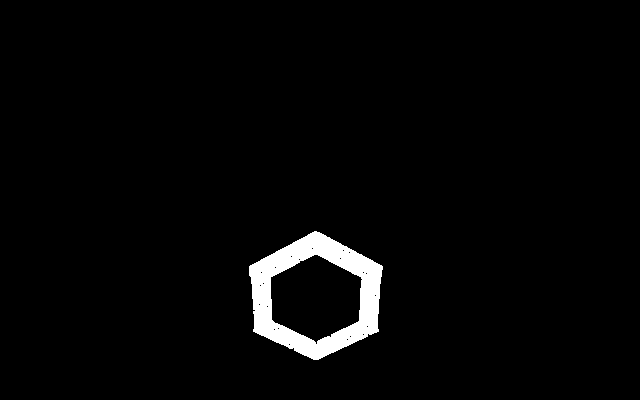

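The bar rectangle and the stud arc both put the axis at (0.563, 0.124), which agrees with the first estimate. The nut sits centred in the tool to within 0.5 mm.

Emit:
step_arm:
  plan:
    - [[0,0.2,-0.3,0,0,0,3],[0.4,0,0,0,0,0,3],[0,0,0,0,0,0,3]]

```text
time: 7.98
ee_pos: [0.5651, 0.1257, 0.1051]
eef_rot: [0.921, 1.365, -0.915]
force: [-0.3, -0.2, -2.2]
width: 0.579
```

```bash
cat >> h.py <<'E'
def q():
    s=env.get_state(); m=R.from_rotvec(s['eef_rot']).as_matrix()
    print('t',round(s['time'],2),'p',np.round(np.array(s['ee_pos'])*1000,1),'yaw',round(np.degrees(yaw(s)),1),'F',np.round(s['force'],1),'T',np.round(s['ft_torque'],2),'w',round(s['width'],3),'q7',round(s['joint_positions'][6],2),'tilt',np.round(m[2,1:],4)); to(s,.563,.124); return s
E
python3 -c "
from h import *
q()"
```

```text
t 7.97 p [565.1 125.7 105.1] yaw 22.2 F [-0.3 -0.2 -2.2] T [-0.09  0.02  0.03] w 0.579 q7 0.22 tilt [0.0047 0.0005]
tool cm [-0.   -0.26  0.08]
```

Emit:
step_arm:
  plan:
    - [[0.3,-0.2,0.05,0,0,-0.004,3],[0.3,0,0,0,0,0,3],[0,0,0,0,0,0,3]]

```text
time: 8.35
ee_pos: [0.5632, 0.1244, 0.0986]
eef_rot: [0.918, 1.368, -0.919]
force: [0.3, 0.1, -2.4]
width: 0.574
```

```bash
python3 -c "
from h import *
q()"
```

```text
t 8.35 p [563.2 124.4  98.6] yaw 22.2 F [ 0.3  0.1 -2.4] T [ 0.   -0.02  0.03] w 0.574 q7 0.22 tilt [0.0003 0.0006]
tool cm [ 0.   -0.04  0.03]
```

Emit:
step_arm:
  plan:
    - [[0.5,0,0,0,0,0,3],[0.5,0,0,0,0,0,3],[0.4,0,0,0,0,0,3],[0,0,0,0,0,0,3]]

```text
time: 8.85
ee_pos: [0.5631, 0.1244, 0.0833]
eef_rot: [0.918, 1.368, -0.919]
force: [-0.6, 0.3, -2.5]
width: 0.576
```

```bash
python3 -c "
from h import *
q()"
```

```text
t 8.85 p [563.1 124.4  83.3] yaw 22.2 F [-0.6  0.3 -2.5] T [-0.05  0.01  0.01] w 0.576 q7 0.23 tilt [-0.0002  0.0005]
tool cm [ 0.   -0.02  0.03]
```

Emit:
step_arm:
  plan:
    - [[0.5,0,0,0,0,0,3],[0.5,0,0,0,0,0,3],[0.4,0,0,0,0,0,3],[0,0,0,0,0,0,3]]

```text
time: 9.35
ee_pos: [0.5632, 0.1244, 0.0683]
eef_rot: [0.918, 1.368, -0.919]
force: [-0.9, 0.1, -3.0]
width: 0.576
```

```bash
python3 -c "
from h import *
q()"
```

```text
t 9.35 p [563.2 124.4  68.3] yaw 22.2 F [-0.9  0.1 -3. ] T [-0.05  0.11  0.01] w 0.576 q7 0.23 tilt [-0.0001  0.0005]
tool cm [ 0.   -0.03  0.03]
```

Emit:
step_arm:
  plan:
    - [[0.3,0,0,0,0,0,3],[0.2,0,0,0,0,0,3],[0.1,0,0,0,0,0,3],[0,0,0,0,0,0,3]]

```text
time: 9.85
ee_pos: [0.5634, 0.1244, 0.0621]
eef_rot: [0.919, 1.367, -0.919]
force: [-0.7, -0.1, -2.2]
width: 0.575
```

```bash
python3 -c "
from h import *
q()"
```

```text
t 9.85 p [563.4 124.4  62.1] yaw 22.2 F [-0.7 -0.1 -2.2] T [0.03 0.02 0.02] w 0.575 q7 0.23 tilt [0.0003 0.0007]
tool cm [-0.   -0.05  0.02]
```

Emit:
step_arm:
  plan:
    - [[0.1,0,0,0,0,0,3],[0.05,0,0,0,0,0,3]]

```text
time: 10.1
ee_pos: [0.5635, 0.1244, 0.0607]
eef_rot: [0.919, 1.367, -0.918]
force: [-1.1, 0.2, -0.3]
width: 0.573
```

```bash
python3 -c "
from h import *
q()"
```

```text
t 10.1 p [563.5 124.4  60.7] yaw 22.2 F [-1.1  0.2 -0.3] T [-0.    0.09 -0.03] w 0.573 q7 0.23 tilt [0.0007 0.0007]
tool cm [-0.   -0.06  0.02]
```

Contact is felt at exactly the flats height, with the TCP at 60.7 mm. Now turning backward with a light press.

Emit:
step_arm:
  plan:
    - [[0.06,-0.05,0,-0.08,0,0,3],[0.06,0,0,-0.08,0,0,3]]

```text
time: 10.35
ee_pos: [0.5638, 0.1245, 0.0606]
eef_rot: [0.794, 1.419, -0.792]
force: [-0.8, 0.9, 2.9]
width: 0.579
```

```bash
python3 -c "
from h import *
q()"
```

```text
t 10.35 p [563.8 124.5  60.6] yaw 31.6 F [-0.8  0.9  2.9] T [-0.05  0.25 -0.11] w 0.579 q7 0.35 tilt [0.0024 0.0015]
tool cm [-0.   -0.09  0.  ]
```

Emit:
step_arm:
  plan:
    - [[0.08,-0.08,0,-0.08,0,-0.002,3],[0.08,0,0,-0.08,0,0,3],[0.08,0,0,-0.08,0,0,3]]

```text
time: 10.72
ee_pos: [0.565, 0.1242, 0.0604]
eef_rot: [0.604, 1.48, -0.601]
force: [-0.0, -1.6, 1.8]
width: 0.574
```

```bash
python3 -c "
from h import *
q()"
```

```text
t 10.72 p [565.  124.2  60.4] yaw 45.8 F [-0.  -1.6  1.8] T [-0.31 -0.08 -0.01] w 0.574 q7 0.53 tilt [0.0039 0.0044]
tool cm [-0.   -0.16 -0.13]
```

Emit:
step_arm:
  plan:
    - [[0.05,-0.15,-0.15,-0.05,0.004,-0.004,3],[0.1,-0.03,-0.03,-0.06,0,0,3]]

```text
time: 10.98
ee_pos: [0.5634, 0.124, 0.0595]
eef_rot: [0.515, 1.507, -0.514]
force: [0.2, -0.4, -1.6]
width: 0.573
```

```bash
python3 -c "
from h import *
q()"
```

```text
t 10.97 p [563.4 124.   59.5] yaw 52.3 F [ 0.2 -0.4 -1.6] T [ 0.04 -0.1  -0.01] w 0.573 q7 0.62 tilt [0.0012 0.0019]
tool cm [-0.   -0.02 -0.03]
```

Emit:
step_arm:
  plan:
    - [[0.15,0,0,-0.04,0,0,3],[0.15,0,0,0,0,0,3],[0.15,0,0,0,0,0,3]]

```text
time: 11.35
ee_pos: [0.5635, 0.124, 0.0549]
eef_rot: [0.484, 1.514, -0.482]
force: [-0.0, 0.1, -1.7]
width: 0.571
```

```bash
python3 -c "
from h import *
q()"
```

```text
t 11.35 p [563.5 124.   54.9] yaw 54.6 F [-0.   0.1 -1.7] T [ 0.03 -0.01 -0.04] w 0.571 q7 0.65 tilt [0.0015 0.002 ]
tool cm [-0.   -0.03 -0.05]
```

The nut is dropping into the slots, 6 mm down and force-free. Continuing gently.

Emit:
step_arm:
  plan:
    - [[0.12,0,0,0,0,0,3],[0.12,0,0,0,0,0,3],[0.05,0,0,0,0,0,3]]

```text
time: 11.72
ee_pos: [0.5635, 0.1238, 0.0519]
eef_rot: [0.484, 1.514, -0.484]
force: [-1.7, -0.5, 4.5]
width: 0.57
```

```bash
python3 -c "
from h import *
q()"
```

```text
t 11.72 p [563.5 123.8  51.9] yaw 54.6 F [-1.7 -0.5  4.5] T [-0.02  0.38  0.04] w 0.57 q7 0.65 tilt [0.0011 0.0021]
tool cm [-0.   -0.01 -0.05]
```

The nut rests on the slot bottom at TCP z 51.9 mm, an 8.8 mm drop. Now turning forward along the lead.

Emit:
step_arm:
  plan:
    - [[0.0,0,-0.04,0.1,0.002,-0.001,3],[0.04,0,0,0.1,0,0,3],[0.05,0,0,0.1,0,0,3]]

```text
time: 12.1
ee_pos: [0.5632, 0.124, 0.051]
eef_rot: [0.724, 1.447, -0.723]
force: [0.1, -0.2, -2.4]
width: 0.573
```

```bash
python3 -c "
from h import *
q()"
```

```text
t 12.1 p [563.2 124.   51. ] yaw 36.9 F [ 0.1 -0.2 -2.4] T [ 0.03  0.02 -0.04] w 0.573 q7 0.42 tilt [ 0.0006 -0.0002]
tool cm [-0.   -0.02 -0.01]
```

Emit:
step_arm:
  plan:
    - [[0.05,0,0,0.1,0,0,3],[0.05,0,0,0.1,0,0,3],[0.05,0,0,0.1,0,0,3],[0.05,0,0,0.1,0,0,3]]

```text
time: 12.6
ee_pos: [0.5631, 0.1243, 0.0487]
eef_rot: [1.039, 1.31, -1.037]
force: [-0.7, 0.1, -2.0]
width: 0.572
```

```bash
python3 -c "
from h import *
q()"
```

```text
t 12.6 p [563.1 124.3  48.7] yaw 13.2 F [-0.7  0.1 -2. ] T [0.03 0.06 0.01] w 0.572 q7 0.12 tilt [ 0.0004 -0.0006]
tool cm [-0.   -0.02  0.03]
```

Emit:
step_arm:
  plan:
    - [[0.05,0,0.02,0.1,0,0,3],[0.05,0,0,0.1,0,0,3],[0.05,0,0,0.1,0,0,3],[0.05,0,0,0.1,0,0,3],[0.05,0,0,0.1,0,0,3]]

```text
time: 13.22
ee_pos: [0.5635, 0.1248, 0.0462]
eef_rot: [1.419, 1.06, -1.415]
force: [-0.3, -0.3, -1.8]
width: 0.578
```

```bash
python3 -c "
from h import *
q()"
```

```text
t 13.22 p [563.5 124.8  46.2] yaw -16.4 F [-0.3 -0.3 -1.8] T [-0.01  0.06 -0.02] w 0.578 q7 -0.25 tilt [ 0.0009 -0.0016]
tool cm [-0.   -0.03  0.09]
```

Emit:
step_arm:
  plan:
    - [[0.06,-0.03,0.08,0.1,0,0,3],[0.05,0,0,0.1,0,0,3],[0.05,0,0,0.1,0,0,3],[0.05,0,0,0.1,0,0,3]]

```text
time: 13.72
ee_pos: [0.5638, 0.1237, 0.0451]
eef_rot: [1.706, 0.792, -1.7]
force: [-3.4, -0.6, 2.5]
width: 0.57
```

```bash
python3 -c "
from h import *
q()"
```

```text
t 13.72 p [563.8 123.7  45.1] yaw -40.1 F [-3.4 -0.6  2.5] T [-0.34  0.56  0.08] w 0.57 q7 -0.55 tilt [ 0.0019 -0.003 ]
tool cm [-0.   -0.08  0.03]
```

The bar is met at about 1.65 rad, as expected, with about 4.5 N of spring force. Continuing.

Emit:
step_arm:
  plan:
    - [[0.08,-0.08,0.03,0.1,-0.003,-0.002,3],[0.07,0,0,0.1,0,0,3],[0.07,0,0,0.1,0,0,3]]

```text
time: 14.1
ee_pos: [0.5631, 0.1236, 0.044]
eef_rot: [1.904, 0.549, -1.903]
force: [-1.4, -0.1, 1.7]
width: 0.572
```

```bash
python3 -c "
from h import *
q()"
```

```text
t 14.1 p [563.1 123.6  44. ] yaw -57.8 F [-1.4 -0.1  1.7] T [-0.21  0.42  0.07] w 0.572 q7 -0.78 tilt [ 0.     -0.0006]
tool cm [ 0.   -0.04 -0.01]
```

Emit:
step_arm:
  plan:
    - [[0.07,-0.04,0,0.1,0,0,3],[0.07,0,0,0.1,0,0,3],[0.07,0,0,0.1,0,0,3],[0.07,0,0,0.1,0,0,3]]

```text
time: 14.6
ee_pos: [0.5628, 0.1246, 0.0424]
eef_rot: [2.144, 0.164, -2.142]
force: [-1.8, -0.3, 2.6]
width: 0.571
```

```bash
python3 -c "
from h import *
q()"
```

```text
t 14.6 p [562.8 124.6  42.4] yaw -81.3 F [-1.8 -0.3  2.6] T [-0.14  0.37  0.17] w 0.571 q7 -1.09 tilt [-0.0012 -0.001 ]
tool cm [-0.    0.06 -0.01]
```

Emit:
step_arm:
  plan:
    - [[0.07,0.05,0,0.1,0,0,3],[0.07,0,0,0.1,0,0,3],[0.07,0,0,0.1,0,0,3]]

```text
time: 14.98
ee_pos: [0.5629, 0.1252, 0.0411]
eef_rot: [-2.14, 0.164, 2.138]
force: [-0.6, -0.1, 2.0]
width: 0.574
```

```bash
python3 -c "
from h import *
q()"
```

```text
t 14.97 p [562.9 125.2  41.1] yaw -98.9 F [-0.6 -0.1  2. ] T [-0.33  0.44  0.23] w 0.574 q7 -1.32 tilt [-0.0028 -0.0007]
tool cm [-0.    0.11 -0.03]
```

Emit:
step_arm:
  plan:
    - [[0.07,0.1,-0.03,0.08,0,0.003,3],[0.07,0,0,0.08,0,0,3]]

```text
time: 15.22
ee_pos: [0.5629, 0.1252, 0.0403]
eef_rot: [-2.048, 0.329, 2.048]
force: [-1.8, -0.7, 6.4]
width: 0.574
```

```bash
python3 -c "
from h import *
q()"
```

```text
t 15.22 p [562.9 125.2  40.3] yaw -108.3 F [-1.8 -0.7  6.4] T [-0.29  0.7   0.31] w 0.574 q7 -1.45 tilt [-0.0012  0.0001]
tool cm [-0.    0.11 -0.05]
```

Nearly fully down. I'll snug it by turning only, so the thread carries the load and not the arm.

Emit:
step_arm:
  plan:
    - [[0,0.08,-0.05,0.08,0,0,3],[0.02,0,0,0.08,0,0,3]]

```text
time: 15.48
ee_pos: [0.5626, 0.1256, 0.0403]
eef_rot: [-1.952, 0.476, 1.954]
force: [-0.2, -1.7, 2.0]
width: 0.574
```

```bash
python3 -c "
from h import *
q()"
```

```text
t 15.47 p [562.6 125.6  40.3] yaw -117.5 F [-0.2 -1.7  2. ] T [-0.63  0.25  1.02] w 0.574 q7 -1.57 tilt [-0.0014  0.0018]
tool cm [-0.    0.12 -0.11]
```

Emit:
step_arm:
  plan:
    - [[0,0.1,-0.1,0.05,0,0,3],[0,0,0,0,0,0,3]]

```text
time: 15.72
ee_pos: [0.5625, 0.1257, 0.0402]
eef_rot: [-1.922, 0.517, 1.927]
force: [0.3, -1.9, -0.2]
width: 0.574
```

```bash
python3 -c "
from h import *
q();snap('side','s8.png')
a=cv2.imread('pics/s8.png')[120:220,240:360]
cv2.imwrite('pics/z8.png',cv2.resize(a,(720,600),interpolation=2))"
```

```text
t 15.72 p [562.5 125.7  40.2] yaw -120.2 F [ 0.3 -1.9 -0.2] T [-0.6   0.09  0.16] w 0.574 q7 -1.61 tilt [-0.0011  0.0032]
tool cm [-0.    0.12 -0.13]
```

View pics/z8.png

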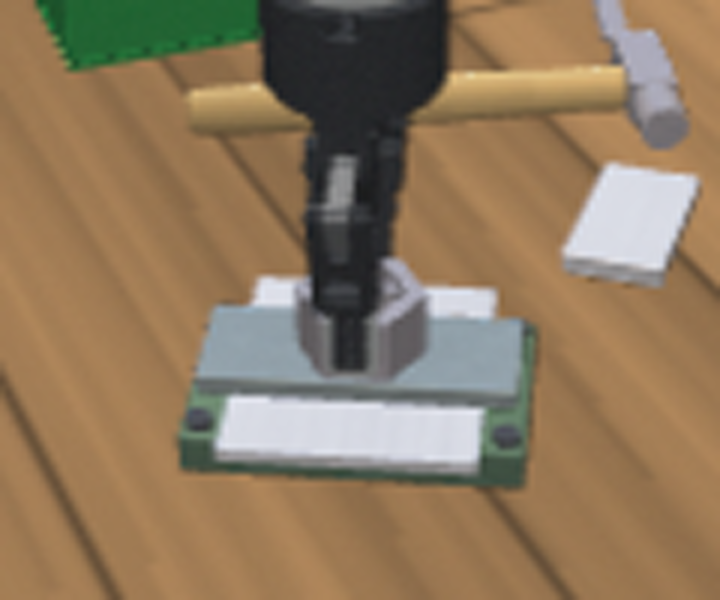

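The side view shows the nut seated on the lowered bar at about (365,320) in the crop. Torque rose to 1 N·m with no further descent. Releasing.

Emit:
step_arm:
  plan:
    - [[0,0,0,0,0,0,8.5],[0,0,0,0,0,0,8.5],[0,0,0,0,0,0,8.5],[0,0,0,0,0,0,8.5],[0,0,0,0,0,0,8.5],[0,0,0,0,0,0,8.5]]

```text
time: 16.52
ee_pos: [0.5633, 0.1256, 0.0407]
eef_rot: [-1.922, 0.515, 1.925]
force: [-0.3, -0.1, -0.4]
width: 0.997
```

```bash
python3 -c "
from h import *
q()"
```

```text
t 16.52 p [563.3 125.6  40.7] yaw -120.2 F [-0.3 -0.1 -0.4] T [ 0.03 -0.09  0.03] w 0.997 q7 -1.61 tilt [-0.0031  0.0022]
tool cm [-0.    0.16 -0.05]
```

Emit:
step_arm:
  plan:
    - [[-1.5,0,0,0,0,0,8.5],[-3,0,0,0,0,0,8.5],[-4,0,0,0,0,0,8.5],[-4,0,0,0,0,0,8.5],[-3,0,0,0,0,0,8.5],[0,0,0,0,0,0,8.5]]

```text
time: 17.27
ee_pos: [0.5636, 0.1235, 0.2055]
eef_rot: [-1.923, 0.518, 1.921]
force: [-0.4, 0.2, -1.4]
width: 0.994
```

Run:
```python
from h import *
q();snap('wrist','w9.png');snap('side','s9.png')
c=dict(np.load('pics/w9.npz')); W,z=wpts(c,0,640,0,400); w=W[z>0].reshape(-1,3)
w=w[np.hypot(w[:,0]-.563,w[:,1]-.124)<.08]
for lo,hi in((.02,.031),(.031,.047),(.06,.073),(.08,.095)):
    t=w[(w[:,2]>lo)&(w[:,2]<hi)]
    print(lo,len(t),np.median(t,0),cv2.minAreaRect(t[:,:2].astype(np.float32)),cv2.minEnclosingCircle(t[:,:2].astype(np.float32)))
t=w[(w[:,2]>.06)&(w[:,2]<.073)&(np.hypot(w[:,0]-.563,w[:,1]-.124)<.032)]; A=np.c_[t[:,:2]-t[:,:2].mean(0),np.ones(len(t))]; print('plane',np.linalg.lstsq(A,t[:,2],rcond=None)[0])
h=cv2.convexHull(t[:,:2].astype(np.float32));M=cv2.moments(h);print('cen',M['m10']/M['m00'],M['m01']/M['m00'])
```

```text
t 17.27 p [563.6 123.5 205.5] yaw -120.3 F [-0.4  0.2 -1.4] T [-0.05 -0.   -0.01] w 0.994 q7 -1.79 tilt [-0.0033 -0.0002]
tool cm [ 0.   -0.02  0.07]
0.02 10113 [0.56887246 0.1179974  0.02748855] ((0.5631110668182373, 0.12384003400802612), (0.13044388592243195, 0.14834868907928467), 60.439605712890625) ((0.5629857182502747, 0.12398293614387512), 0.08007592707872391)
0.031 5820 [0.58944861 0.11526616 0.03802708] ((0.5629152059555054, 0.12397041916847229), (0.05604374781250954, 0.1394093632698059), 60.539119720458984) ((0.563027560710907, 0.12420167028903961), 0.07438980042934418)
0.06 2276 [0.56523318 0.12185039 0.06780011] ((0.5632516741752625, 0.12379930168390274), (0.049963947385549545, 0.05655556544661522), 60.35896301269531) ((0.5628601312637329, 0.12372198700904846), 0.028799550607800484)
0.08 500 [0.56426828 0.12315614 0.08553459] ((0.562796413898468, 0.12379638105630875), (0.02002314105629921, 0.0203963965177536), 58.14544677734375) ((0.5627989172935486, 0.12389785051345825), 0.010522305965423584)
plane [-0.00782057  0.00461627  0.06746397]
cen 0.562866504217399 0.12384521617482724
```

View pics/w9.png

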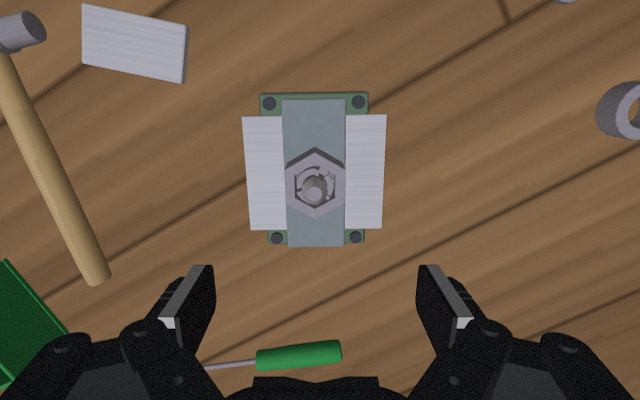

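View pics/s9.png

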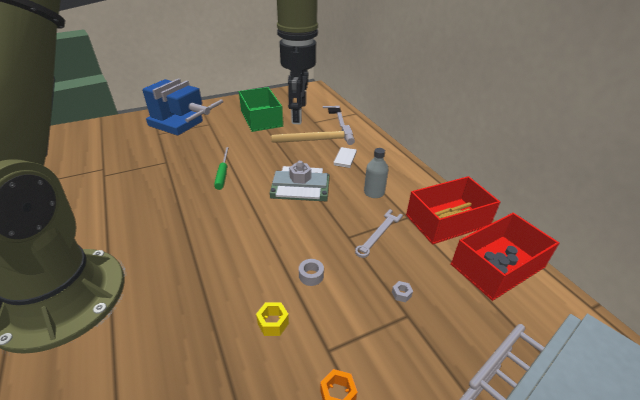

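The nut is centred at (0.5629, 0.1238) and level to about 0.01 rad. The bar top reads 38.0 mm; the camera read the blank and the raised bar about 1.4 mm high, so the true height is about 36.6 mm, fully down. The other objects are where they were.

```bash
python3 -c "
from h import *
print(env.close_job()); q()"
```

```text
the job is handed in; nothing more can be done
None
the job is handed in; nothing more can be done
```

The blank is clamped and the job is handed in, at about 17.4 s of the 64 s allowed. The hand-in gave no verdict, so the results below are my own checks.

**What I did**
- I gripped the large nut on its flats and set it over the stud; its lugs touched the flats of the end face.
- I turned it backward about 0.5 rad with light pressure until it dropped about 8.8 mm into the slots.
- I then turned it forward about 3.05 rad, until the torque rose to 1 N·m with no further descent, and let go.
- The force on the tool stayed below about 10 N throughout, well under the 40 N limit.

**Last checks, from the wrist camera after I let go and moved clear**
- **Nut position:** its centre is within about 0.3 mm of the stud axis, level to about 0.01 rad and about 14 mm below the end face.
- **Bar:** its top reads 38.0 mm. The same camera reads about 1.4 mm high on surfaces of known height, so the true height is about 36.6 mm, about 4.9 of the 5 mm down.
- **Other things on the bench:** in the side view they look to be in their original places; I did not measure them.

**Checks that disagreed**
- The side camera differed from the wrist camera by about 3–4 mm on position, so I relied on the wrist camera. Two wrist views agreed with each other to within 0.3 mm.
- The forward turn of about 3.05 rad is slightly over the stated 2.4 to 3 rad. The extra came from the final snugging turn.

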